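Load a gas-sensor cartridge into the calibration station and clamp it

TASK

Open the grey transport case all the way, until its lid rests back on its stop, and leave it open for the next one. Take out the gas-sensor cartridge with the blue cap and drop it fully home into the socket in the sloping panel of the calibration station, its key end (the end with the rib and the arrow) up the slope. Then swing the red-handled clamp lever fully down over the cartridge, without disturbing the red-capped cartridge or anything else on the bench.

Things in the scene. Friction and masses are not known exactly. Their poses are not given: they have to be found in the camera images.
- case: Grey transport case, 120 (x) x 195 (y) mm, fixed; origin: centre of its underside; front at -x. Lower shell 45 mm high with 5 mm walls; black foam inside, top at z 29 mm, with two openings 102 x 52 mm centred at y = +42.5 and -42.5 mm, in which the cartridges stand on the floor (z 5 mm). Closed at first.
- case_lid (a joint): Opening angle of the case lid (32 mm deep, 195 mm wide, falls shut or open under its own weight, 0.25 kg): 0 shut, 1.92 open, leaning back on its stop. It tips back by itself beyond about 1.35.
- lid_tab (a point): Centre of the black grip tab on the middle of the lid's front edge: 26 mm wide along the case's y, 10 mm thick, standing 34 mm out in front of the lid (this point is 18 mm in front of the lid's front wall). Axes of the lid: x from tab to hinge, y along the hinge. In the lid's frame 138 mm in front of the hinge and 9 mm above it.
- lid_hinge (a point): Centre of the lid's hinge line at the case's rear upper edge, 45 mm above the bench; the hinge runs along the case's y.
- cart_blue: Gas-sensor cartridge with a blue cap: a white block 90 (x) x 46 (y) x 62 (z) mm, about 0.2 kg, free; origin: centre of its underside. Foot edges chamfered 4 mm. A black key rib 7 mm wide, 5 mm proud and 30 mm high stands on its +x end, and a white arrow on the cap points to that end. Either of the two places in the case.
- cart_blue_key (a point): The key rib of the blue-capped cartridge, on its +x end, 48 mm from its centre and 19 mm above its underside.
- cart_red: The other cartridge, same size and shape, with a red cap; it stays in the case.
- socket: Black socket pocket in the grey panel, sloping 30 degrees, of the white calibration station (148 mm wide, 220 deep, fixed). Origin: centre of the pocket's floor; +x up the slope, +z out of the panel, +y left. Pocket 94 (x) x 50 (y) x 28 (deep) mm, rim chamfered 4 mm, key notch in its upper (+x) end. A seated cartridge has this origin and these axes and stands 34 mm out.
- clamp_lever (a joint): Angle of the clamp lever: 0 shut (lying parallel to the panel, its rubber foot just over the cap of a seated cartridge), 1.57 straight out from the panel, 2.4 leaning back on its stop. Stays where it is left (friction).
- lever_grip (a point): Centre of the lever's red handle: 44 mm long along the lever, 22 mm wide along the hinge line (y), 12 mm thick; 138 mm from the hinge. The steel arm between hinge and handle is 14 mm wide. Axes of the lever: x from the handle towards the hinge, y along the hinge.
- lever_hinge (a point): Centre of the lever's hinge, on the station at the upper end of the socket: in the socket's frame x 72 mm, z 73.5 mm; axis along the socket's y.
- rotameter: Clear upright flow meter, 55 x 32 x 115 mm, standing beside the case; leave alone. Origin: centre of its underside.
- wash_bottle: White bottle with a blue cap, 68 mm diameter, 153 mm tall, standing beside the case; leave alone. Origin: centre of its underside.
- screwdriver: Yellow screwdriver, 134 mm long, lying between the case and the log book; leave alone.
- ptfe_tape: White roll of tape with a blue core, 48 mm diameter, lying near the front edge; leave alone.
- marker: Black marker, 130 mm long, lying on the blue log book; leave alone.

How it is judged (in metres and radians):
On the way, in this order (a step that is already met when the one before it is completed fails the run):
1. the case lid is open and rests on its stop (value of joint case_lid above 1.85 rad), for 0.2 s.
2. the blue-capped cartridge sits fully home in the socket, key end up the slope (x of cart_blue in the frame of socket between -0.005 and 0.005 m and y of cart_blue in the frame of socket between -0.005 and 0.005 m and z of cart_blue in the frame of socket below 0.004 m and angle between the z axis of cart_blue and the z axis of socket, either way round below 0.08 rad and angle between the x axis of cart_blue and the x axis of socket, either way round below 0.1 rad and x of cart_blue_key in the frame of socket above 0.02 m), for 0.2 s.
3. the clamp lever is fully down over the cartridge (all of step 2 and value of joint clamp_lever below 0.06 rad), for 0.2 s.
At the end, for the whole second after the job is handed in: The lid rests open on its stop (over 1.85 rad); the blue-capped cartridge sits in the socket within 5 mm and 5 degrees, less than 4 mm off the floor, key up the slope; the lever is within 0.06 rad of shut; all at rest (all of step 3 and value of joint case_lid above 1.85 rad and linear speed of cart_blue below 0.02 m/s); the robot touches nothing.
It fails at once if the red-capped cartridge is moved by more than 20 mm (distance of cart_red from where it was at the start of the episode above 0.02 m).
It fails at once if a bystander is moved by more than 30 mm (distance of any of rotameter, wash_bottle, screwdriver, ptfe_tape, marker from where it was at the start of the episode above 0.03 m).
It also fails if it takes over 72 s, if anything falls off the work surface, if the arm or the gripper's body presses on something with over 40 N, if the wrist force passes 120 N, or if a joint passes its speed limit or range.

ROBOT

A 6-joint arm with a two-finger parallel gripper is mounted at the origin on a cart in front of the work surface, level with it; the furniture and walls round the work are solid. World frame = base frame: x ahead of the robot, y to its left, z up, the work surface at z = 0. Lengths are in m, angles in degrees, forces in N, time in s.
With the tool pointing down it reaches from about 0.35 to 0.875 m from the base axis. Payload 4.2 kg.
Tool frame: the origin (TCP) lies on the centre line of the jaws, within the pads' length; the fingertips stand r.tip_extent ahead of it and the grasp point (between the pads) lies 11 mm behind it (r.tip_extent is the distance from the TCP to the fingertips, in m); z points along the fingers, y is the line along which they close (so a half turn about z gives the same grasp; the last joint's range is limited). The gripper opens to 87 mm and grips with 3 to 60 N. Pads are 19 mm wide; open, the fingers measure 117 mm over their backs; the gripper's body (75 mm by 190 mm) begins 51 mm behind the grasp point.
Start: joints at [88.957, 22.042, 0.453, 0, -68.411, -14.817], TCP at [0.171, 0.601, 0.231] pointing down, gripper open.
Joint ranges: [-179.83, 179.83], [-69.29, 118.12], [-61.27, 80.66], [-181.25, 117.63], [-171.15, -9.14], [-177.46, 177.46]. Speed limits (degrees/s): [159.86, 159.86, 180, 180, 180, 180].

INTERFACE

Orientations are given as a 3x3 rotation matrix whose columns are the frame's x, y, z axes.
In Python, from station import r gives the robot as it stands.
- The arm moves only by the shell command python3 -m jog 'ROWS'. ROWS is text: rows parted by semicolons, each of 5 numbers parted by spaces: the opening, from 0 (shut) to 1 (fully open), then the shift along the world's x, y, z in mm, then the turn about the world's z in degrees. In form: hand dx dy dz roll; .... A call has 1 to 5 rows; each row shifts and turns the commanded pose from where the row before left it; what a row does not reach is not made up. A row lasts 1/8 s, in which the tool goes at most 62.5 mm and 10.7 degrees, less where a joint would pass 70% of its speed; a pose out of reach is approached as far as the arm can. A call is refused whole if a number of a shift passes 62.5 or a number of a turn 10.7, either way. A call with a gripper value outside its range is refused whole. The fingers move at their own pace and stop on an object; the grip force is fixed at half the most. Time passes only in rows, so rows that do not move let the fingers close. It gives the time, the measured TCP pose, the force, the opening and the grip force at its end, in the units of the state.
- r.sense(): the state, without advancing time (a new reading comes with each control period).
- r.capture(name): name is "side" or "top"; returns a dict with "pixels" (400x640x3 uint8, red, green, blue), "fovy" (degrees; the focal length in pixels is half the picture's height over the tangent of half this angle, whatever the lens; pixels are square), "cx", "cy" (the principal point, pixels), "origin" and "orientation" of the camera in the world. Camera axes: x right, y down, z forward; pixel columns grow to the right and rows downward; lengths in m; the calibration is good to about 2 mm. A picture is of the moment at which its call begins. There is no depth.
- r.finish_job(): hands the job in; it is judged then, once.
The state is a dict: "time_s": time; "joints": joint angles; "joint_velocities": joint speeds; "effort": joint torques, N m; "tcp_pos": TCP position; "ee_rot": TCP orientation; "wrist_force": force on the tool from outside, world axes, zero at the start; "moment": the same for the moment, N m; "gripper_width": opening from 0.0 (shut) to 1.0 (fully open); "gripper_force": force on a finger pad.
Only numpy, scipy, OpenCV 4.12 (cv2) and the standard library are available. Lean on these libraries where they do the work, as an engineer would, in place of code of your own. Each camera call takes 0.05 s, during which the arm holds its last target. There are 200 camera calls.

## Working session

There is one attempt and no reset: what is moved stays moved. The work goes in short steps, Python scripts to look and compute and a shell command to move; the robot and the scene stay as the last step left them, time stands still between calls to the robot, and variables do not carry over. Pictures are saved under pics/ and viewed, at most 10 in all, crops included, and the job is handed in when it is done.

```bash
mkdir -p pics; ls; cat > h.py <<'E'
from station import r
import numpy as np, cv2
def snap(cam,name,crop=None,scale=1):
    c=r.capture(cam); im=c["pixels"][:,:,::-1]
    if crop: im=im[crop[1]:crop[3],crop[0]:crop[2]]
    im=cv2.resize(np.ascontiguousarray(im),None,fx=scale,fy=scale,interpolation=cv2.INTER_CUBIC)
    cv2.imwrite(f"pics/{name}.png",im); return c
def ray(c,u,v):
    f=200/np.tan(np.radians(c["fovy"]/2))
    return np.array(c["orientation"])@np.array([(u-c["cx"])/f,(v-c["cy"])/f,1.])
def onz(c,u,v,z):
    d=ray(c,u,v);o=np.array(c["origin"]);return o+d*(z-o[2])/d[2]
def proj(c,p):
    f=200/np.tan(np.radians(c["fovy"]/2))
    q=np.array(c["orientation"]).T@(np.array(p)-c["origin"]);return q[0]/q[2]*f+c["cx"],q[1]/q[2]*f+c["cy"]
E
python3 - <<'E'
from h import *
for n in("top","side"):
    c=snap(n,n+"0",None,1.25);print(n,c["fovy"],c["cx"],c["cy"],c["origin"],np.round(c["orientation"],4).tolist())
s=r.sense();print(r.tip_extent,s["tcp_pos"],s["ee_rot"],s["wrist_force"],s["gripper_width"])
E
```

```text
pics
top 50.32598142529524 320.48255485833056 196.28144873306064 [0.11051028 0.04840108 1.76256795] [[-0.0168, -0.9834, 0.1807], [-0.9997, 0.0137, -0.0181], [0.0153, -0.181, -0.9834]]
side 53.04924964253396 320.6157878126174 192.89714510079696 [ 0.28648601 -0.99584499  0.83143069] [[0.9876, -0.0969, 0.1236], [-0.1569, -0.5746, 0.8032], [-0.0068, -0.8127, -0.5827]]
0.008 [0.17066604 0.60071421 0.22957296] [[ 9.61870471e-01 -2.73505001e-01 -4.59153005e-04]
 [-2.73505377e-01 -9.61868643e-01 -1.87695378e-03]
 [ 7.17113671e-05  1.93096723e-03 -9.99998133e-01]] [-0.2377269   0.28993751 -0.4141915 ] 1.0041155836744622
```

View pics/top0.png

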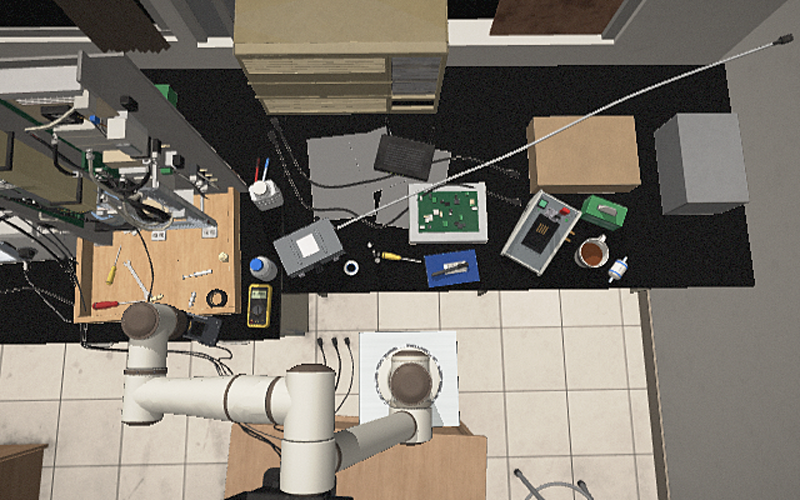

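View pics/side0.png

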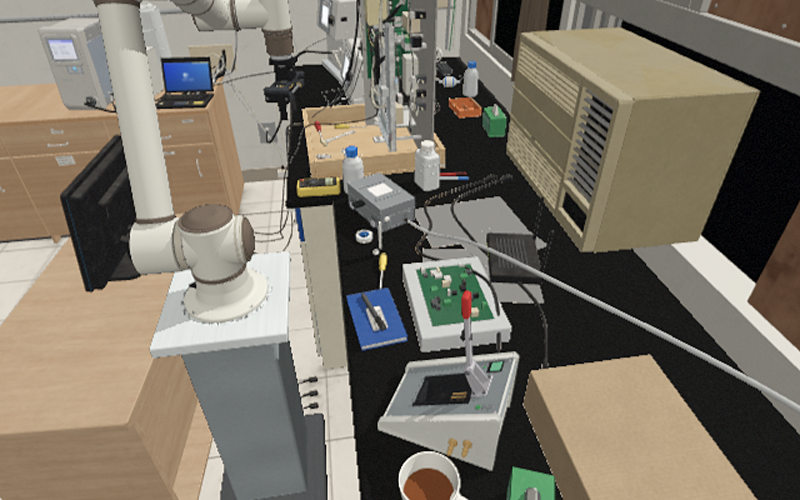

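The top view shows the grey case at about (310,248) and the station at about (542,232), both at 1.25x. In the side view they are at about (383,202) and (455,395). Next I'll take enlarged crops.

```bash
python3 - <<'E'
from h import *
def cr(c,x0,y0,w,h,s):
    return cv2.resize(np.ascontiguousarray(c["pixels"][y0:y0+h,x0:x0+w,::-1]),None,fx=s,fy=s,interpolation=cv2.INTER_CUBIC)
t=r.capture("top");s=r.capture("side")
cv2.imwrite("pics/c1.png",np.hstack([cr(t,190,165,100,75,4),cr(t,390,145,100,75,4)]))
cv2.imwrite("pics/c2.png",np.hstack([cr(s,255,105,100,100,4),cr(s,295,225,130,130,400/130)]))
for u,v in((228,185),(275,203),(425,196),(464,210)): print(onz(t,u,v,0.05).round(3))
E
```

```text
[0.478 0.395 0.05 ]
[0.4   0.203 0.05 ]
[ 0.42  -0.412  0.05 ]
[ 0.36  -0.569  0.05 ]
```

View pics/c1.png

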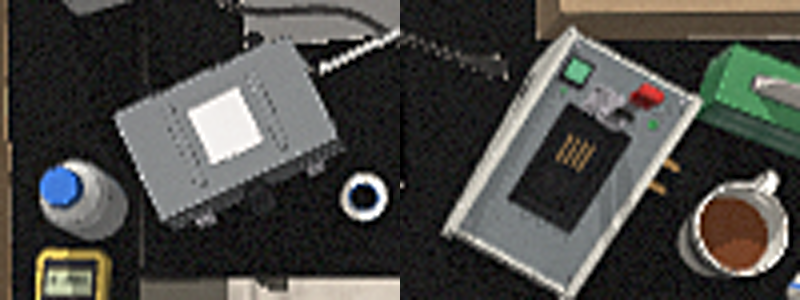

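View pics/c2.png

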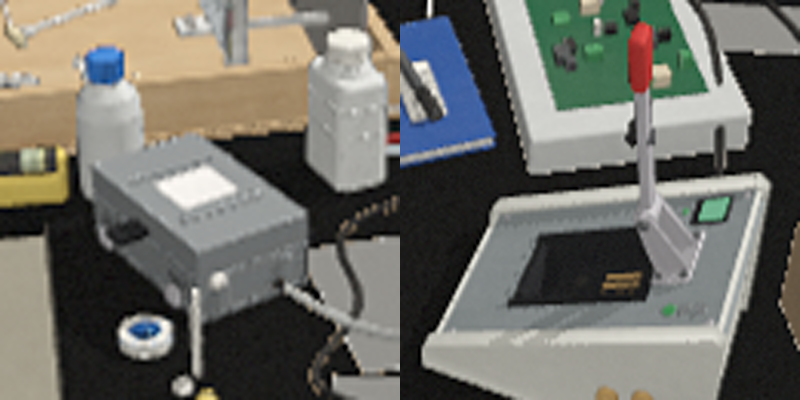

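The crops show all four lid corners in both views, the tab on the front side, the pocket quad with its contacts, and the red handle standing up. Now I'll fit the poses using both cameras.

```bash
cat > fit.py <<'E'
from h import *
from scipy.optimize import least_squares
t=r.capture("top");s=r.capture("side")
T=lambda x,y:(190+x/4,165+y/4); T2=lambda x,y:(390+(x-400)/4,145+y/4)
S=lambda x,y:(255+x/4,105+y/4); S2=lambda x,y:(295+(x-400)*.325,225+y*.325)
Rz=lambda a:np.array([[np.cos(a),-np.sin(a),0],[np.sin(a),np.cos(a),0],[0,0,1]])
Ry=lambda a:np.array([[np.cos(a),0,np.sin(a)],[0,1,0],[-np.sin(a),0,np.cos(a)]])
fp,bp,fm,bm=[-60,97.5,77],[60,97.5,77],[-60,-97.5,77],[60,-97.5,77]
obs=[(t,bp,T(115,113)),(t,bm,T(293,38)),(t,fm,T(341,145)),(t,fp,T(163,222)),
 (s,fp,S(93,182)),(s,fm,S(197,248)),(s,bm,S(307,210)),(s,bp,S(192,133))]
def res(p): return np.concatenate([np.subtract(proj(c,Rz(p[2])@(np.array(q)/1e3)+[p[0],p[1],0]),m) for c,q,m in obs])
a=least_squares(res,[.44,.3,.3],loss="soft_l1");np.set_printoptions(precision=4,suppress=True)
print("case",a.x,np.degrees(a.x[2]));print(res(a.x).round(1))
def sk(p,q): return Rz(p[3])@Ry(-np.pi/6)@(np.array(q)/1e3)+p[:3]
ul,ur,lr,ll=[51,29,28],[51,-29,28],[-51,-29,28],[-51,29,28]
def lev(an): return [72-138*np.cos(an),0,73.5+138*np.sin(an)]
ob2=[(t,ul,T2(575,102)),(t,ur,T2(635,133)),(t,lr,T2(573,233)),(t,ll,T2(508,197)),
 (s,ll,S2(540,232)),(s,lr,S2(508,303)),(s,ur,S2(645,300)),(t,None,T2(647,97)),(s,None,S2(641,58))]
def res2(p): return np.concatenate([np.subtract(proj(c,sk(p,lev(p[4]) if q is None else q)),m) for c,q,m in ob2])
b=least_squares(res2,[.4,-.49,.08,-.55,2.2],loss="soft_l1")
print("sock",b.x,np.degrees(b.x[3]));print(res2(b.x).round(1))
h=a.x; R=Rz(h[2])
print("tab",R@[-.078,0,.054]+[h[0],h[1],0],"hinge",R@[.06,0,.045]+[h[0],h[1],0])
print("lever grip",sk(b.x,lev(b.x[4])),"hinge",sk(b.x,[72,0,73.5]))
E
python3 fit.py
```

```text
case [0.4237 0.3124 0.4329] 24.8026862860037
[-0.1  0.3 -0.3 -1.4  0.1 -1.9 -0.1 -0.2 -1.4 -4.  -0.7  1.7 -0.4  1.4
  0.3 -0.1]
sock [ 0.4629 -0.4447  0.0653 -0.511   1.979 ] -29.275574836950526
[-0.4  2.  -2.3  1.1  0.1 -2.5  3.6 -0.2  0.5  3.2  3.1 -0.4 -1.8 -2.4
  1.  -0.4 -0.4  0.2]
tab [0.3529 0.2796 0.054 ] hinge [0.4782 0.3375 0.045 ]
lever grip [ 0.4714 -0.4495  0.302 ] hinge [ 0.4853 -0.4573  0.1649]
```

```bash
sed -i 's/S(93,182)/S(93,167)/;s/T(163,222)/T(163,216)/' fit.py; python3 fit.py | head -3; python3 - <<'E'
from h import *
t=r.capture("top");s=r.capture("side")
def cr(c,x0,y0,w,h,k): return cv2.resize(np.ascontiguousarray(c["pixels"][y0:y0+h,x0:x0+w,::-1]),None,fx=k,fy=k,interpolation=cv2.INTER_CUBIC)
a=cr(t,395,145,80,80,5);b=cr(s,300,230,125,125,400/125)
b=cr(s,300,275,120,80,400/120*1.0)
o=np.zeros((400,800,3),np.uint8);o[:400,:400]=a;o[:b.shape[0],400:400+b.shape[1]]=b
# 3d grid ticks
for i in range(0,800,50): cv2.line(o,(i,395),(i,400),(0,255,255),1)
for i in range(0,400,50): cv2.line(o,(395,i),(400,i),(0,255,255),1)
cv2.imwrite("pics/c3.png",o)
E
```

```text
case [0.4247 0.3127 0.427 ] 24.46716887875292
[-0.1 -0.1 -0.2 -1.5 -0.  -1.9 -0.3  1.  -1.  -0.4 -0.6  1.7 -0.2  1.4
  0.7 -0.1]
```

View pics/c3.png

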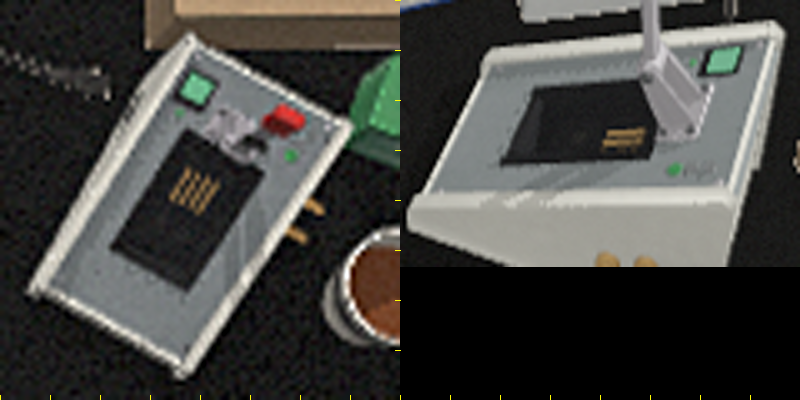

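Left panel (5x crop): the black socket quad is (190,128), (265,172), (187,290), (112,248). Right panel: (533,87), (500,165), (648,158). The quad looks larger than the 102x58 rim, so I'll refit with its size free.

```bash
python3 - >/dev/null <<'E'
p=open("fit.py").read()
i=p.index("ul,ur,lr,ll=");
open("fit.py","w").write(p[:i]+'''T3=lambda x,y:(395+x/5,145+y/5); S3=lambda x,y:(300+(x-400)*.3,275+y*.3)
def lev(an): return [72-138*np.cos(an),0,73.5+138*np.sin(an)]
def mdl(p):
    L,W,xu,xl=p[5:9]; g=lambda x,y,z=28:sk(p,[x,y,z])
    return [(t,g(L,W),T3(190,128)),(t,g(L,-W),T3(265,172)),(t,g(-L,-W),T3(187,290)),(t,g(-L,W),T3(112,248)),
    (s,g(-L,W),S3(533,87)),(s,g(-L,-W),S3(500,165)),(s,g(L,-W),S3(648,158)),
    (t,sk(p,lev(p[4])),T2(647,97)),(s,sk(p,lev(p[4])),S2(641,58)),
    (t,g(xu,74),T3(190,38)),(t,g(xu,-74),T3(352,125)),(t,g(xl,-74),T3(183,375)),(t,g(xl,74),T3(37,290)),
    (s,g(xu,-74),S3(725,195)),(s,g(xl,-74),S3(410,205)),(s,g(xu,74),S3(780,25)),(s,g(xl,74),S3(487,53))][:N]
def res2(p): return np.concatenate([np.subtract(proj(c,q),m) for c,q,m in mdl(p)])
for N in (9,13):
    b=least_squares(res2,[.4,-.49,.08,-.55,2.2,51,29,100,-100],loss="soft_l1",x_scale=[.1,.1,.1,.3,.3,10,10,10,10])
    print("sock",b.x,np.degrees(b.x[3]));print(res2(b.x).round(1))
h=a.x; R=Rz(h[2])
print("tab",R@[-.078,0,.054]+[h[0],h[1],0],"hinge",R@[.06,0,.045]+[h[0],h[1],0])
print("lever grip",sk(b.x,lev(b.x[4])),"hinge",sk(b.x,[72,0,73.5]))
''')
E
python3 fit.py
```

```text
case [0.4247 0.3127 0.427 ] 24.46716887875292
[-0.1 -0.1 -0.2 -1.5 -0.  -1.9 -0.3  1.  -1.  -0.4 -0.6  1.7 -0.2  1.4
  0.7 -0.1]
sock [   0.4633   -0.4425    0.0631   -0.5401    1.9834   57.8783   34.9624
  100.     -100.    ] -30.9475778461642
[-0.5 -0.3  0.1 -0.5  0.2 -0.2  0.  -0.3  0.1  0.2 -0.4 -0.2 -0.2 -0.3
  0.3 -0.5 -0.4  0.4]
sock [   0.4632   -0.4427    0.0632   -0.5412    1.9833   57.8854   34.9144
  120.6473 -122.5042] -31.006607150145612
[-0.4 -0.3  0.1 -0.5  0.2 -0.2  0.1 -0.3  0.1  0.3 -0.4 -0.2 -0.2 -0.2
  0.4 -0.4 -0.4  0.4 -0.7 -0.6  0.3  0.4  1.1  0.4 -1.4 -0.4]
tab [0.3537 0.2804 0.054 ] hinge [0.4793 0.3376 0.045 ]
lever grip [ 0.472 -0.448  0.3  ] hinge [ 0.4852 -0.4559  0.1628]
```

Socket pose now fits to sub-pixel, and the lever is at about 1.98 rad. Before descending I'll check the bottle's clearance from the tab grasp.

```bash
python3 - <<'E'
from h import *
t=r.capture("top");s=r.capture("side")
print(onz(t,205.5,212,.15),onz(s,281.25,120.5-1,.15), onz(t,280.5,214,.01))
E
python3 -m jog '0.5 37 -62 0 8.1; 0.5 37 -62 0 8.1; 0.5 37 -62 0 8.1; 0.5 37 -62 0 8.1; 0.5 35 -62 0 8.0'
```

```text
[0.35210839 0.45777888 0.15      ] [0.35628522 0.45765687 0.15      ] [0.3601983  0.18321907 0.01      ]
time_s: 1.32
tcp_pos: [0.3303, 0.3304, 0.2309]
ee_rot: [[0.907, 0.42, 0.001], [0.42, -0.907, 0.001], [0.001, -0.0, -1.0]]
wrist_force: [0.5, 0.3, 0.0]
gripper_width: 0.544
gripper_force: 0.0
```

```bash
python3 -m jog '0.5 0 -10 0 0; 0.5 0 0 -55 0; 0.5 0 0 -55 0; 0.5 0 0 0 0'; python3 -m jog '0.5 0 0 -40 0; 0.5 0 0 -38 0; 0.5 0 0 0 0;0 0 0 0 0;0 0 0 0 0'; python3 -m jog '0 0 0 0 0;0 0 0 0 0;0 0 0 0 0'
```

```text
time_s: 1.82
tcp_pos: [0.328, 0.3199, 0.1176]
ee_rot: [[0.91, 0.415, -0.004], [0.415, -0.91, -0.008], [-0.007, 0.006, -1.0]]
wrist_force: [0.6, 0.3, -0.2]
gripper_width: 0.505
gripper_force: 0.0
time_s: 2.45
tcp_pos: [0.3303, 0.3236, 0.0446]
ee_rot: [[0.909, 0.416, 0.002], [0.416, -0.909, 0.004], [0.003, -0.003, -1.0]]
wrist_force: [-0.4, -0.1, -0.5]
gripper_width: 0.351
gripper_force: 0.0
time_s: 2.82
tcp_pos: [0.3296, 0.3221, 0.0427]
ee_rot: [[0.91, 0.415, 0.0], [0.415, -0.91, 0.0], [0.0, -0.0, -1.0]]
wrist_force: [-0.6, -0.2, 0.2]
gripper_width: 0.041
gripper_force: 0.0
```

Rows that are too fast get cut short, so I'm 48 mm off along the case's y. I'll raise, shift and redo it with smaller rows.

```bash
python3 -m jog '0.5 0 0 35 0; 0.5 0 0 35 0; 0.5 8 -14 0 0;0.5 8 -14 0 0;0.5 8 -14 0 0'; python3 -m jog '0.5 0 0 0 0;0.5 0 0 -35 0; 0.5 0 0 -34 0; 0.5 0 0 0 0'
```

```text
time_s: 3.45
tcp_pos: [0.3536, 0.2782, 0.1115]
ee_rot: [[0.91, 0.415, -0.002], [0.415, -0.91, -0.002], [-0.002, 0.001, -1.0]]
wrist_force: [-0.7, -0.2, 0.7]
gripper_width: 0.473
gripper_force: 0.0
time_s: 3.95
tcp_pos: [0.3525, 0.2783, 0.0414]
ee_rot: [[0.91, 0.415, -0.004], [0.415, -0.91, -0.006], [-0.006, 0.004, -1.0]]
wrist_force: [0.3, 0.6, 0.5]
gripper_width: 0.496
gripper_force: 0.0
```

```bash
python3 -m jog '0 0 0 0 0;0 0 0 0 0;0 0 0 0 0;0 0 0 0 0'
python3 - <<'E'
import numpy as np
hx=np.array([.91,.415]); 
th=np.arange(0,1.93,.12)
h=138*np.cos(th)-9*np.sin(th); z=138*np.sin(th)+9*np.cos(th)
for a,dh,dz in zip(th[1:],-np.diff(h),np.diff(z)): print(a.round(2),(hx*dh).round(1),dz.round(1))
E
```

```text
time_s: 4.45
tcp_pos: [0.3533, 0.2835, 0.0448]
ee_rot: [[0.909, 0.416, 0.002], [0.416, -0.909, 0.007], [0.005, -0.006, -1.0]]
wrist_force: [-9.9, 9.6, -0.9]
gripper_width: 0.294
gripper_force: 30.0
0.12 [1.9 0.9] 16.5
0.24 [3.7 1.7] 16.1
0.36 [5.4 2.5] 15.5
0.48 [7.  3.2] 14.7
0.6 [8.6 3.9] 13.6
0.72 [10.   4.6] 12.4
0.84 [11.3  5.1] 11.0
0.96 [12.4  5.7] 9.4
1.08 [13.3  6.1] 7.7
1.2 [14.1  6.4] 5.9
1.32 [14.6  6.7] 4.0
1.44 [15.   6.8] 2.1
1.56 [15.1  6.9] 0.1
1.68 [15.   6.8] -1.9
1.8 [14.7  6.7] -3.9
1.92 [14.2  6.5] -5.8
```

```bash
python3 -m jog '0 -1 5 0 0;0 2 1 16 0;0 4 2 16 0;0 5 2 16 0;0 7 3 15 0'; python3 -m jog '0 9 4 14 0;0 10 5 12 0;0 11 5 11 0;0 12 6 9 0;0 13 6 8 0'; python3 -m jog '0 14 6 6 0;0 15 7 4 0;0 15 7 2 0;0 15 7 0 0;0 0 0 0 0'
```

```text
time_s: 5.08
tcp_pos: [0.3703, 0.2917, 0.1072]
ee_rot: [[0.91, 0.415, -0.001], [0.415, -0.91, -0.002], [-0.002, 0.001, -1.0]]
wrist_force: [3.5, -0.4, -5.4]
gripper_width: 0.295
gripper_force: 30.0
time_s: 5.7
tcp_pos: [0.4241, 0.3169, 0.1613]
ee_rot: [[0.91, 0.415, -0.004], [0.415, -0.91, -0.004], [-0.005, 0.002, -1.0]]
wrist_force: [-1.2, -2.6, -0.2]
gripper_width: 0.297
gripper_force: 32.6
time_s: 6.32
tcp_pos: [0.4859, 0.3459, 0.1744]
ee_rot: [[0.91, 0.415, 0.003], [0.415, -0.91, 0.0], [0.002, 0.001, -1.0]]
wrist_force: [0.8, -3.3, 4.3]
gripper_width: 0.296
gripper_force: 30.0
```

```bash
python3 -m jog '0 15 7 -2 0;0 15 7 -4 0;0 11 5 -4 0;0.6 0 0 0 0;0.6 0 0 0 0'; python3 -m jog '0.6 0 0 0 0;0.6 0 0 30 0;0.6 0 0 40 0;0.6 0 0 20 0;1 -20 -10 0 0'
python3 - <<'E'
from h import *
t=r.capture("top");s=r.capture("side")
def cr(c,x0,y0,w,h,k): return cv2.resize(np.ascontiguousarray(c["pixels"][y0:y0+h,x0:x0+w,::-1]),None,fx=k,fy=k,interpolation=cv2.INTER_CUBIC)
cv2.imwrite("pics/c4.png",np.hstack([cr(t,200,160,100,75,4),cr(s,255,100,100,75,4)]))
E
```

```text
time_s: 6.95
tcp_pos: [0.5268, 0.3664, 0.1655]
ee_rot: [[0.909, 0.416, 0.005], [0.416, -0.909, 0.005], [0.006, -0.002, -1.0]]
wrist_force: [0.3, 1.1, 5.1]
gripper_width: 0.438
gripper_force: 2.8
time_s: 7.58
tcp_pos: [0.5065, 0.3561, 0.2548]
ee_rot: [[0.91, 0.415, 0.004], [0.415, -0.91, 0.004], [0.005, -0.002, -1.0]]
wrist_force: [-0.3, 0.2, -0.3]
gripper_width: 0.649
gripper_force: 0.0
```

View pics/c4.png

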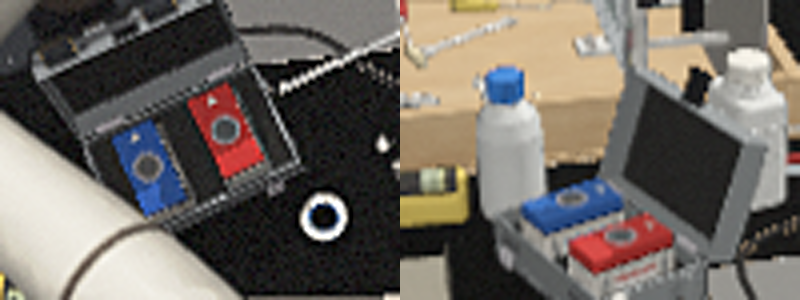

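The lid is open on its stop. Blue is the left cartridge, cap centre about (148,168) in the left crop, and its arrow points to the hinge side. Red is at about (228,128). Next I'll measure the blue cap by colour.

```bash
cat > cap.py <<'E'
from h import *
import sys
z,u0,v0=map(float,sys.argv[1:4])
for n,(u0,v0) in (("top",(u0,v0)),("side",tuple(map(float,sys.argv[4:6])))):
    c=r.capture(n);i=c["pixels"].astype(int);m=((i[...,2]>i[...,0]+50)&(i[...,2]>90)).astype(np.uint8)
    m=cv2.morphologyEx(m,cv2.MORPH_CLOSE,np.ones((5,5)))
    k,l,st,ce=cv2.connectedComponentsWithStats(m);
    j=1+np.argmin(np.hypot(*(ce[1:]-[u0,v0]).T))
    P=np.argwhere(l==j)[:,::-1].astype(np.float32);q=np.array([onz(c,u,v,z)[:2] for u,v in P],np.float32)
    print(n,ce[j],st[j],[np.round(a,3) for a in cv2.minAreaRect(q)],onz(c,*ce[j],z).round(4))
E
python3 cap.py .067 238 201 398 300 ; python3 cap.py .067 238 201 297 150; python3 -c "
from h import *
t=r.capture('top');print(onz(t,200+135/4,160+135/4,.067))"
```

```text
top [236.73869347 201.65326633] [228 190  18  24 199] [array([0.405, 0.355]), array([0.087, 0.044]), np.float64(24.235)] [0.4048 0.3549 0.067 ]
side [300.54344729 255.08190883] [ 277  230   49   50 1404] [array([ 0.351, -0.209]), array([0.101, 0.173]), np.float64(6.791)] [ 0.3503 -0.2169  0.067 ]
top [236.67336683 201.6080402 ] [228 190  18  24 199] [array([0.406, 0.355]), array([0.088, 0.044]), np.float64(23.914)] [0.405  0.3551 0.067 ]
side [297.575 150.855] [285 144  26  14 200] [array([0.405, 0.348]), array([0.096, 0.062]), np.float64(24.653)] [0.4049 0.3462 0.067 ]
[0.43742633 0.36752557 0.067     ]
```

```bash
python3 -m jog '0.72 -30 0 0 0;0.72 -30 0 0 0;0.72 -30 -2 0 0;0.72 -10 -1 0 0;0.72 0 0 0 0'; python3 -m jog '0.72 0 0 -40 0;0.72 0 0 -40 0;0.72 0 0 -40 0;0.72 0 0 -30 0;0.72 0 0 0 0'
```

```text
time_s: 8.55
tcp_pos: [0.4057, 0.3524, 0.2527]
ee_rot: [[0.909, 0.416, 0.0], [0.416, -0.909, 0.0], [0.001, -0.0, -1.0]]
wrist_force: [0.5, -0.3, 0.6]
gripper_width: 0.72
gripper_force: 0.0
time_s: 9.18
tcp_pos: [0.4056, 0.3508, 0.1]
ee_rot: [[0.91, 0.414, -0.003], [0.414, -0.91, -0.005], [-0.005, 0.003, -1.0]]
wrist_force: [0.9, 0.3, -0.0]
gripper_width: 0.718
gripper_force: 0.0
```

```bash
python3 -m jog '0.72 0 0 -20 0;0.72 0 0 -12 0;0.72 0 0 -8 0;0.72 0 0 -5 0;0.72 0 0 0 0'
```

```text
time_s: 9.8
tcp_pos: [0.4057, 0.3521, 0.0576]
ee_rot: [[0.91, 0.415, 0.0], [0.415, -0.91, -0.0], [0.0, 0.0, -1.0]]
wrist_force: [0.1, -0.3, 1.2]
gripper_width: 0.717
gripper_force: 0.0
```

```bash
python3 -m jog '0.72 0 0 -4 0;0 0 0 0 0;0 0 0 0 0;0 0 0 0 0;0 0 0 0 0'
```

```text
time_s: 10.42
tcp_pos: [0.4059, 0.3528, 0.0539]
ee_rot: [[0.91, 0.416, 0.001], [0.416, -0.91, 0.001], [0.001, -0.001, -1.0]]
wrist_force: [-0.4, 2.0, 1.0]
gripper_width: 0.52
gripper_force: 30.0
```

```bash
python3 -m jog '0 0 0 15 0;0 0 0 30 0;0 0 0 40 0;0 0 0 40 0;0 0 0 40 0'; python3 -m jog '0 0 0 40 0;0 0 0 40 0;0 0 0 40 0;0 0 0 40 0;0 0 0 0 0'
```

```text
time_s: 11.05
tcp_pos: [0.405, 0.3508, 0.22]
ee_rot: [[0.91, 0.415, -0.001], [0.415, -0.91, -0.002], [-0.002, 0.001, -1.0]]
wrist_force: [0.4, 0.9, -2.4]
gripper_width: 0.528
gripper_force: 30.0
time_s: 11.68
tcp_pos: [0.4061, 0.3519, 0.3824]
ee_rot: [[0.91, 0.415, 0.004], [0.415, -0.91, 0.005], [0.006, -0.003, -1.0]]
wrist_force: [-0.1, 0.2, -2.7]
gripper_width: 0.528
gripper_force: 30.0
```

Cartridge in hand. The lever stands above the pocket, so I'll first push it back to its stop with a finger's back. I'm moving there now, turning the tool on the way.

```bash
python3 -m jog '0 1 -50 0 -9.7;0 1 -50 0 -9.7;0 1 -50 0 -9.7;0 1 -50 0 -9.7;0 1 -50 0 -9.7'; python3 -m jog '0 1 -50 0 -9.7;0 1 -50 0 -9.7;0 1 -50 0 -9.7;0 1 -50 0 -9.7;0 1 -50 0 -9.7'; python3 -m jog '0 1 -50 0 -9.7;0 1 -50 0 -9.7;0 1 -50 0 -9.7;0 1 -50 0 -9.7;0 0 0 0 0'
```

```text
time_s: 12.3
tcp_pos: [0.409, 0.0998, 0.3771]
ee_rot: [[0.912, -0.411, -0.003], [-0.411, -0.912, -0.002], [-0.002, 0.003, -1.0]]
wrist_force: [0.6, -0.8, -1.8]
gripper_width: 0.529
gripper_force: 30.0
time_s: 12.92
tcp_pos: [0.4138, -0.1494, 0.3771]
ee_rot: [[0.296, -0.955, -0.004], [-0.955, -0.296, 0.001], [-0.002, 0.003, -1.0]]
wrist_force: [0.6, 1.0, -2.5]
gripper_width: 0.527
gripper_force: 30.0
time_s: 13.55
tcp_pos: [0.418, -0.35, 0.3754]
ee_rot: [[-0.368, -0.93, -0.006], [-0.93, 0.368, 0.003], [-0.001, 0.007, -1.0]]
wrist_force: [-0.5, 1.0, -2.8]
gripper_width: 0.526
gripper_force: 30.0
```

```bash
python3 -m jog '0 -1 -32 0 -9.4;0 0 -32 0 0;0 0 0 -43 0;0 0 0 -43 0;0 0 0 0 0'
python3 - <<'E'
from h import *
c=snap("side","s5",(270,190,430,310),5)
E
```

```text
time_s: 14.18
tcp_pos: [0.4161, -0.4094, 0.2878]
ee_rot: [[-0.51, -0.86, -0.01], [-0.86, 0.509, 0.007], [-0.001, 0.012, -1.0]]
wrist_force: [-0.1, -0.1, -1.8]
gripper_width: 0.53
gripper_force: 30.0
```

View pics/s5.png

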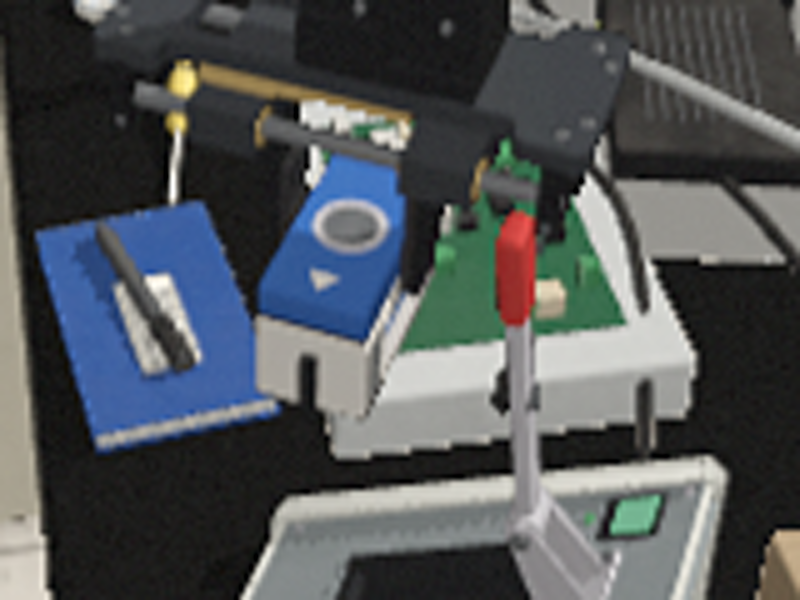

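Side view shows the cartridge level in the jaws, with the finger at about (425,240) just short of the red handle at about (515,265). Now pushing the lever back.

```bash
python3 -m jog '0 -2 -4 2 0;0 13 -8 0 0;0 13 -8 0 0;0 13 -8 0 0;0 9 -5 0 0'; python3 -m jog '0 9 -5 0 0;0 7 -4 0 0; 0 4 -2 0 0;0 0 0 0 0'
```

```text
time_s: 14.85
tcp_pos: [0.4658, -0.4458, 0.2953]
ee_rot: [[-0.51, -0.86, 0.001], [-0.86, 0.51, -0.001], [0.0, -0.001, -1.0]]
wrist_force: [-0.8, 0.2, -2.1]
gripper_width: 0.526
gripper_force: 30.7
time_s: 15.35
tcp_pos: [0.4848, -0.4559, 0.2944]
ee_rot: [[-0.51, -0.86, -0.0], [-0.86, 0.51, 0.0], [-0.0, 0.0, -1.0]]
wrist_force: [-0.0, 0.4, -2.6]
gripper_width: 0.525
gripper_force: 30.0
```

```bash
cat > lev.py <<'E'
from h import *
B=np.array([.4632,-.4427,.0632]);y=-.5412
Rz=np.array([[np.cos(y),-np.sin(y),0],[np.sin(y),np.cos(y),0],[0,0,1]]);a=-np.pi/6
R=Rz@np.array([[np.cos(a),0,np.sin(a)],[0,1,0],[-np.sin(a),0,np.cos(a)]])
sk=lambda q:R@(np.array(q)/1e3)+B
if __name__=="__main__":
  for n in("side","top"):
    c=r.capture(n);i=c["pixels"].astype(int);m=((i[...,0]>i[...,1]+80)&(i[...,0]>i[...,2]+80)).astype(np.uint8)
    k,l,st,ce=cv2.connectedComponentsWithStats(m)
    P=[np.hypot(*np.subtract(proj(c,sk([72-138*np.cos(t),0,73.5+138*np.sin(t)])),(0,0))) for t in [0]]
    best=min(((np.hypot(*np.subtract(proj(c,sk([72-138*np.cos(t),0,73.5+138*np.sin(t)])),ce[j])),t,j) for j in range(1,k) if st[j,4]>8 for t in np.arange(0,2.5,.02)))
    print(n,best,st[best[2]],ce[best[2]])
  s=r.sense();print(s["joints"])
E
python3 lev.py
```

```text
side (np.float64(1.1618874827825016), np.float64(2.4), 10) [395 243  14  21 138] [401.86231884 252.88405797]
top (np.float64(168.23036367325471), np.float64(0.0), 3) [247 181  19  23 175] [256.         192.54285714]
[-2.93514266e+01  2.42555527e+01  1.29887011e+01 -2.03722901e-03
 -7.86790179e+01 -1.30253643e+00]
```

The lever is on its back stop. I'm retreating and turning the cartridge key-up-slope. I'll use the panel below the socket to tilt the cartridge 30° in the jaws.

```bash
python3 -m jog '0 -20 12 0 0;0 -20 12 10 0;0 -20 12 20 0;0 -10 6 20 10;0 -10 6 0 10'; python3 -m jog '0 -10 6 0 10;0 -10 6 0 10;0 -10 6 0 10;0 -10 6 0 10;0 -3 2 0 10'; python3 -m jog '0 0 0 0 10;0 0 0 0 10;0 0 0 0 0'
```

```text
time_s: 16.08
tcp_pos: [0.4048, -0.4083, 0.3476]
ee_rot: [[-0.179, -0.984, 0.005], [-0.984, 0.179, -0.004], [0.003, -0.006, -1.0]]
wrist_force: [-0.0, -0.0, -1.8]
gripper_width: 0.526
gripper_force: 30.0
time_s: 16.7
tcp_pos: [0.3611, -0.3816, 0.3455]
ee_rot: [[0.638, -0.77, 0.002], [-0.77, -0.638, -0.001], [0.002, -0.001, -1.0]]
wrist_force: [0.6, -0.0, -2.7]
gripper_width: 0.527
gripper_force: 30.0
time_s: 17.08
tcp_pos: [0.3616, -0.3819, 0.3451]
ee_rot: [[0.859, -0.512, 0.001], [-0.512, -0.859, -0.001], [0.002, -0.0, -1.0]]
wrist_force: [-0.0, -0.2, -2.6]
gripper_width: 0.526
gripper_force: 30.0
```

```bash
python3 -m jog '0 0 0 -45 0;0 0 0 -45 0;0 0 0 -45 0;0 0 0 -45 0;0 0 0 -35 0'; python3 -m jog '0 0 0 -10 0;0 0 0 0 0;0 0 0 -5 0;0 0 0 -4 0;0 0 0 0 0'
```

```text
time_s: 17.7
tcp_pos: [0.3613, -0.3818, 0.1282]
ee_rot: [[0.859, -0.513, -0.0], [-0.513, -0.859, 0.0], [-0.0, 0.0, -1.0]]
wrist_force: [0.3, -0.7, -2.2]
gripper_width: 0.527
gripper_force: 30.0
time_s: 18.32
tcp_pos: [0.3616, -0.3819, 0.1108]
ee_rot: [[0.86, -0.51, 0.0], [-0.51, -0.86, -0.0], [0.0, -0.0, -1.0]]
wrist_force: [-0.1, -1.3, -3.4]
gripper_width: 0.521
gripper_force: 30.0
```

```bash
python3 -m jog '0 0 0 -4 0;0 0 0 -3 0;0 0 0 0 0'; python3 -m jog '0 0 0 -3 0;0 0 0 -3 0;0 0 0 0 0';  python3 -m jog '0 0 0 -3 0;0 0 0 -3 0;0 0 0 0 0'
```

```text
time_s: 18.7
tcp_pos: [0.3614, -0.3818, 0.1032]
ee_rot: [[0.86, -0.51, -0.001], [-0.51, -0.86, 0.0], [-0.001, -0.0, -1.0]]
wrist_force: [-0.3, -0.8, -3.4]
gripper_width: 0.527
gripper_force: 30.0
time_s: 19.08
tcp_pos: [0.3616, -0.382, 0.0978]
ee_rot: [[0.86, -0.51, -0.0], [-0.51, -0.86, -0.0], [0.0, 0.0, -1.0]]
wrist_force: [-1.1, 1.5, -0.4]
gripper_width: 0.525
gripper_force: 30.0
time_s: 19.45
tcp_pos: [0.3589, -0.3802, 0.0923]
ee_rot: [[0.86, -0.51, -0.005], [-0.51, -0.86, 0.004], [-0.007, -0.0, -1.0]]
wrist_force: [-6.1, 7.9, 10.7]
gripper_width: 0.526
gripper_force: 30.0
```

```bash
python3 -m jog '0 -6 4 -3 0;0 -3 2 -5 0;0 -2 1 -5 0;0 0 0 0 0'; python3 -m jog '0 -2 1 -6 0;0 -2 1 -6 0;0 -1 1 -3 0;0 0 0 0 0'
python3 - <<'E'
from h import *
c=snap("side","s6",(270,225,430,345),5)
E
```

```text
time_s: 19.95
tcp_pos: [0.35, -0.3746, 0.079]
ee_rot: [[0.86, -0.51, -0.001], [-0.51, -0.86, 0.0], [-0.001, 0.0, -1.0]]
wrist_force: [-3.5, 2.2, 4.6]
gripper_width: 0.527
gripper_force: 30.0
time_s: 20.45
tcp_pos: [0.3455, -0.3721, 0.0663]
ee_rot: [[0.861, -0.509, -0.0], [-0.509, -0.861, -0.001], [0.0, 0.001, -1.0]]
wrist_force: [-5.9, 6.0, 20.5]
gripper_width: 0.522
gripper_force: 30.0
```

View pics/s6.png

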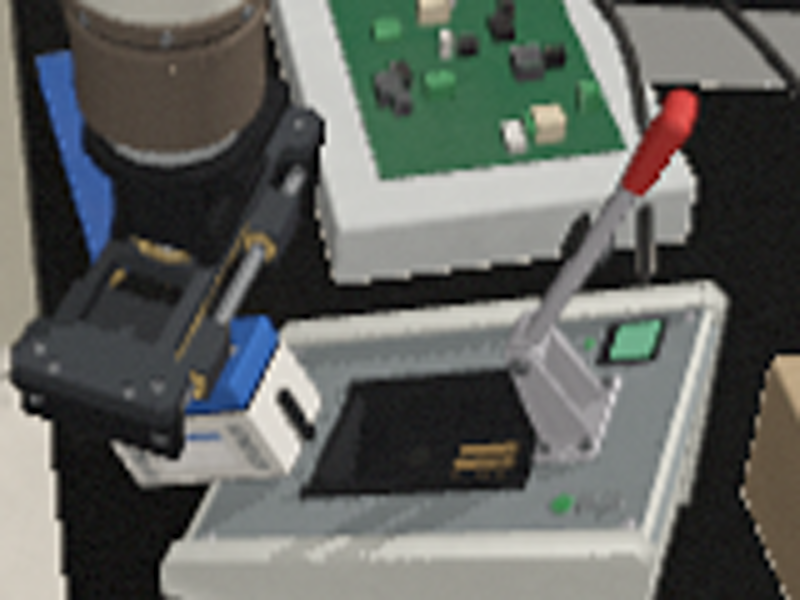

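The side picture shows the cartridge tilted flush with the panel, just below the socket. Its lower key-end corners are at about (320,405) and (287,472). Now to work out its place in the jaws.

```bash
python3 - <<'E'
from lev import *
np.set_printoptions(precision=1,suppress=True)
c=r.capture("side")
for u,v in((320,405),(287,472)):
  for z in (28,32):
    d=ray(c,270+u/5,225+v/5);o=np.array(c["origin"]);n=R[:,2]
    k=(z/1e3-n@(o-B))/(n@d);print(z,R.T@(o+k*d-B)*1e3)
s=r.sense();print("tcp",R.T@(s["tcp_pos"]-B)*1e3, R.T@s["ee_rot"])
E
```

```text
28 [-69.6  21.2  28. ]
32 [-65.6  17.1  32. ]
28 [-70.8 -19.8  28. ]
32 [-66.8 -23.7  32. ]
tcp [-117.4   -0.1   71.3] [[ 0.9  0.  -0.5]
 [ 0.  -1.  -0. ]
 [-0.5 -0.  -0.9]]
```

```bash
python3 - <<'E'
from lev import *
from scipy.spatial.transform import Rotation as Ro
c=r.capture("side");s=r.sense();P=np.array(s["tcp_pos"])+[0,0,.003]
for ph in (24,28,32,36,40):
    Rc=Rz@Ro.from_euler("y",-ph,degrees=True).as_matrix()
    o=[]
    for q in ([45,23,62],[45,23,4],[45,-23,4],[45,-23,62],[50,0,34],[50,0,4]):
        uv=proj(c,P+Rc@((np.array(q)-[0,0,52])/1e3)); o.append(((uv[0]-270)*5,(uv[1]-225)*5))
    print(ph,np.round(o).astype(int).tolist(), ((Rc@[0,0,-1])[2]).round(2))
E
```

```text
24 [[271, 325], [316, 413], [282, 488], [233, 399], [285, 405], [308, 450]] -0.91
28 [[267, 320], [320, 408], [285, 483], [229, 394], [284, 399], [312, 445]] -0.88
32 [[262, 315], [322, 403], [288, 478], [225, 389], [282, 394], [314, 439]] -0.85
36 [[258, 311], [325, 398], [290, 473], [220, 384], [281, 388], [316, 433]] -0.81
40 [[253, 306], [326, 392], [291, 467], [215, 379], [278, 382], [317, 427]] -0.77
```

The pivot model fits at a tilt of about 29–30°. Lifting off along the panel normal, then moving up the slope to over the pocket.

```bash
python3 -m jog '0 -4 3 9 0;0 -6 4 14 0;0 17 -10 12 0;0 17 -10 12 0;0 17 -10 12 0'; python3 -m jog '0 17 -10 12 0;0 18 -11 11 0;0 0 0 0 0;0 0 0 0 0'
cat > where.py <<'E'
from lev import *
np.set_printoptions(precision=1,suppress=True)
s=r.sense();print("tcp sock",R.T@(s["tcp_pos"]-B)*1e3,"F sock",R.T@s["wrist_force"],"t",s["time_s"])
E
python3 where.py
python3 - <<'E'
from h import *
c=snap("side","s7",(290,225,420,345),5)
E
```

```text
time_s: 21.22
tcp_pos: [0.3868, -0.395, 0.1231]
ee_rot: [[0.86, -0.51, 0.0], [-0.51, -0.86, 0.0], [-0.0, -0.0, -1.0]]
wrist_force: [0.1, -0.3, -2.6]
gripper_width: 0.525
gripper_force: 30.0
time_s: 21.72
tcp_pos: [0.4205, -0.4151, 0.1448]
ee_rot: [[0.86, -0.51, -0.002], [-0.51, -0.86, 0.002], [-0.002, -0.001, -1.0]]
wrist_force: [0.0, 0.4, -2.4]
gripper_width: 0.525
gripper_force: 30.0
tcp sock [-3.3  1.7 96. ] F sock [-1.4  0.3 -2. ] t 21.725
```

View pics/s7.png

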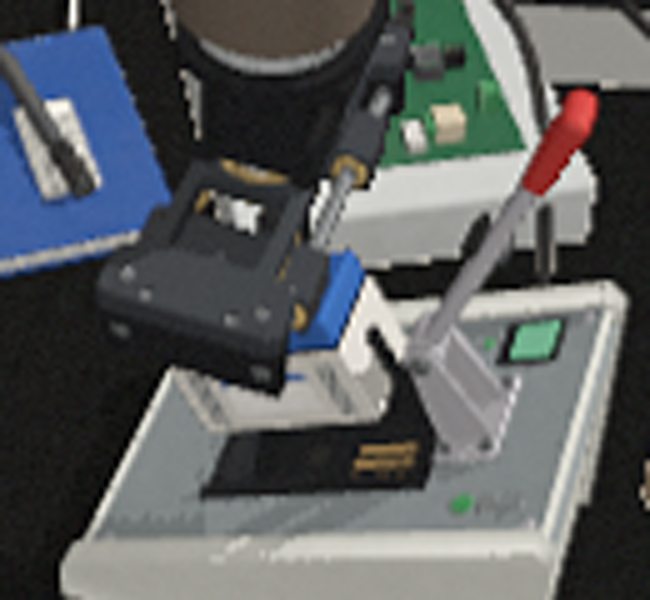

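Side view: the tilted cartridge hovers over the pocket, lower near corners at about (385,415) and (212,432). A quick model check before inserting.

```bash
python3 - <<'E'
from lev import *
from scipy.spatial.transform import Rotation as Ro
from scipy.optimize import least_squares
c=r.capture("side");s=r.sense();P=np.array(s["tcp_pos"])+[0,0,.003]
Q=np.array([[45,23,62],[45,-23,4],[-45,-23,4],[45,23,4]]);O=np.array([[363,278],[385,415],[210,432],[408,350]])
def pr(p):
    Rc=Rz@Ro.from_euler("y",-p[0],degrees=True).as_matrix()
    return np.array([proj(c,P+Rc@((q-[0,0,52])/1e3)+R@[p[1]/1e3,0,p[2]/1e3]) for q in Q])*5-np.array([290,225])*5
print(pr([30,0,0]).round());f=least_squares(lambda p:(pr(p)-O).ravel(),[30,0,0]);print(f.x,f.fun.round())
E
```

```text
[[350. 250.]
 [377. 425.]
 [206. 437.]
 [407. 346.]]
[26.70198714  3.60837089 -1.62317599] [ -0. -22.  -2.  17.  -4.   3.   5.   3.]
```

```bash
python3 -m jog '0 4 -4 -9 0;0 3 -2 -5 0;0 2 -1 -4 0;0 0 0 0 0'; python3 where.py;  python3 -m jog '0 1 -1 -3 0;0 2 -1 -3 0;0 0 0 0 0'; python3 where.py; python3 -m jog '0 1 -1 -3 0;0 2 -1 -3 0;0 0 0 0 0'; python3 where.py
```

```text
time_s: 22.32
tcp_pos: [0.4305, -0.4228, 0.1268]
ee_rot: [[0.86, -0.51, -0.001], [-0.51, -0.86, 0.001], [-0.001, -0.0, -1.0]]
wrist_force: [-0.1, 0.3, -3.2]
gripper_width: 0.527
gripper_force: 30.0
tcp sock [-1.3  0.2 74.2] F sock [-1.8  0.2 -2.6] t 22.325
time_s: 22.7
tcp_pos: [0.4333, -0.4248, 0.1212]
ee_rot: [[0.86, -0.51, -0.001], [-0.51, -0.86, 0.001], [-0.001, -0.0, -1.0]]
wrist_force: [-0.6, -1.0, -3.2]
gripper_width: 0.524
gripper_force: 30.0
tcp sock [-1.1  0.  67.7] F sock [-1.6 -1.2 -2.7] t 22.7
time_s: 23.08
tcp_pos: [0.4337, -0.4247, 0.1196]
ee_rot: [[0.86, -0.51, -0.006], [-0.51, -0.86, 0.004], [-0.007, 0.0, -1.0]]
wrist_force: [-9.4, 13.5, 21.9]
gripper_width: 0.527
gripper_force: 30.0
tcp sock [-1.8  0.2 66.1] F sock [-2.   6.7 26.5] t 23.075
```

```bash
python3 -m jog '0 -1 1 2 0;0 1 2 0 0;0 0 0 0 0'; python3 where.py;  python3 -m jog '0 1 1 0 0;0 1 -1 -2 0;0 0 0 0 0'; python3 where.py
```

```text
time_s: 23.45
tcp_pos: [0.4342, -0.4232, 0.1183]
ee_rot: [[0.86, -0.511, -0.005], [-0.511, -0.86, 0.002], [-0.005, 0.001, -1.0]]
wrist_force: [-6.1, 4.5, 4.3]
gripper_width: 0.529
gripper_force: 30.0
tcp sock [-2.7  1.7 65.2] F sock [-4.4  0.7  7.5] t 23.45
time_s: 23.82
tcp_pos: [0.4345, -0.4225, 0.1155]
ee_rot: [[0.859, -0.511, -0.008], [-0.511, -0.86, 0.004], [-0.009, 0.001, -1.0]]
wrist_force: [-9.1, 4.2, 4.2]
gripper_width: 0.525
gripper_force: 30.0
tcp sock [-4.2  2.5 62.8] F sock [-6.6 -1.1  8.6] t 23.825
```

```bash
python3 -m jog '0 -3 2 -2 0;0 1 -1 -2 0;0 0 0 0 0'; python3 where.py;  python3 -m jog '0 1 -1 -3 0;0 2 -1 -3 0;0 0 0 0 0'; python3 where.py
```

```text
time_s: 24.2
tcp_pos: [0.4366, -0.4228, 0.111]
ee_rot: [[0.86, -0.51, -0.001], [-0.51, -0.86, 0.001], [-0.001, -0.0, -1.0]]
wrist_force: [-1.4, 1.1, -3.3]
gripper_width: 0.529
gripper_force: 30.0
tcp sock [-4.7  3.3 58. ] F sock [-3.2  0.2 -2. ] t 24.2
time_s: 24.58
tcp_pos: [0.4396, -0.4248, 0.1048]
ee_rot: [[0.86, -0.51, -0.001], [-0.51, -0.86, 0.001], [-0.001, -0.0, -1.0]]
wrist_force: [-0.9, 0.6, -4.1]
gripper_width: 0.525
gripper_force: 30.0
tcp sock [-4.7  3.2 50.8] F sock [-3.  0. -3.] t 24.575
```

```bash
python3 -m jog '0 2 -1 -3 0;0 0 0 0 0'; python3 where.py;  python3 -m jog '0 1 -1 -2 0;0 0 0 0 0'; python3 where.py; python3 -m jog '0 1 0 -2 0;0 0 0 0 0'; python3 where.py
```

```text
time_s: 24.82
tcp_pos: [0.4412, -0.4256, 0.1019]
ee_rot: [[0.86, -0.51, -0.001], [-0.51, -0.86, 0.001], [-0.001, -0.0, -1.0]]
wrist_force: [-2.2, 1.6, -4.5]
gripper_width: 0.528
gripper_force: 30.0
tcp sock [-4.5  3.3 47.4] F sock [-4.6  0.2 -2.5] t 24.825
time_s: 25.08
tcp_pos: [0.4418, -0.4263, 0.1009]
ee_rot: [[0.86, -0.51, -0.002], [-0.51, -0.86, 0.001], [-0.002, -0.0, -1.0]]
wrist_force: [-2.8, 4.2, 0.5]
gripper_width: 0.53
gripper_force: 30.0
tcp sock [-4.4  3.1 46. ] F sock [-3.8  2.2  2.7] t 25.075
time_s: 25.32
tcp_pos: [0.4423, -0.4265, 0.1007]
ee_rot: [[0.86, -0.51, -0.003], [-0.51, -0.86, 0.001], [-0.003, 0.001, -1.0]]
wrist_force: [-6.3, 6.1, 8.6]
gripper_width: 0.522
gripper_force: 30.0
tcp sock [-4.   3.1 45.6] F sock [-3.1  2.  11.7] t 25.325
```

```bash
python3 -m jog '0.72 0 0 0 0;0.72 0 0 0 0;0.72 0 0 0 0'; python3 where.py;  python3 -m jog '0.72 -10 6 25 0;0.72 -10 6 30 0;0.72 -20 12 40 0;0.72 -20 12 40 0;0.72 0 0 40 0'
python3 cap.py .15 432 187 380 290
python3 - <<'E'
from lev import *
c=r.capture("top");d=r.capture("side")
for q in ([0,0,62],[0,0,0]): print(proj(c,sk(q)),proj(d,sk(q)))
snap("side","s8",(300,225,420,315),6.6)
E
```

```text
time_s: 25.7
tcp_pos: [0.4446, -0.4275, 0.099]
ee_rot: [[0.86, -0.51, 0.002], [-0.51, -0.86, -0.001], [0.002, 0.0, -1.0]]
wrist_force: [-0.1, -0.7, -0.1]
gripper_width: 0.702
gripper_force: 0.0
tcp sock [-2.7  3.4 42.9] F sock [ 0.2 -0.7 -0.3] t 25.7
time_s: 26.32
tcp_pos: [0.3827, -0.3904, 0.2754]
ee_rot: [[0.86, -0.51, 0.001], [-0.51, -0.86, -0.001], [0.001, -0.0, -1.0]]
wrist_force: [1.4, -1.3, 0.1]
gripper_width: 0.72
gripper_force: 0.0
top [428.34545455 196.49090909] [422 193  13   8  55] [array([ 0.399, -0.398]), array([0.027, 0.048]), np.float64(4.968)] [ 0.4002 -0.3984  0.15  ]
side [350.92384106 302.37251656] [330 291  41  22 604] [array([ 0.432, -0.457]), array([0.049, 0.091]), np.float64(87.554)] [ 0.4319 -0.459   0.15  ]
(np.float64(432.6806712308595), np.float64(188.86419261727417)) (np.float64(349.27837265785706), np.float64(300.3137059419497))
(np.float64(432.54390036077973), np.float64(185.05032209205623)) (np.float64(361.3614126974203), np.float64(319.7877182664872))
```

View pics/s8.png

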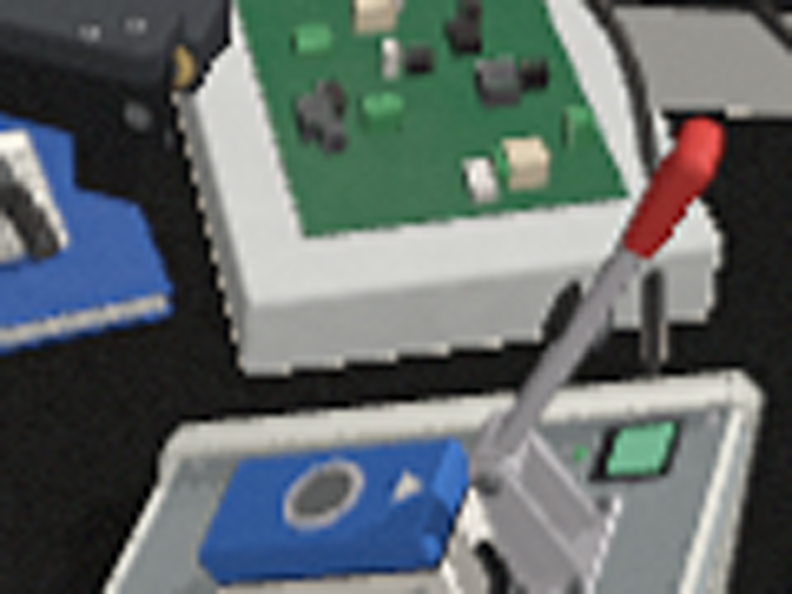

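The cap ring is at about (323,494) in the crop, i.e. (348.9,299.8), against (349.3,300.3) predicted for a seated cartridge. It is home, with the arrow up the slope. Next is the lever handle.

```bash
python3 -m jog '0.5 0 0 50 0;0.5 0 0 50 0;0.5 28 -17 0 0;0.5 28 -17 0 0;0.5 28 -17 0 0'; python3 -m jog '0.5 28 -17 0 0;0.5 26 -16 0 0;0.5 0 0 0 0'
python3 - <<'E'
import numpy as np
th=np.radians(np.append(np.arange(137.5,0,-9.17),0));h=-138*np.cos(th-np.pi/6);v=138*np.sin(th-np.pi/6)
for t,a,b in zip(np.degrees(th[1:]),np.diff(h),np.diff(v)): print(t.round(),(np.array([.857*a,-.515*a,b])).round(0).astype(int))
E
```

```text
time_s: 27.2
tcp_pos: [0.4685, -0.4423, 0.3715]
ee_rot: [[0.86, -0.51, -0.002], [-0.51, -0.86, 0.002], [-0.003, -0.0, -1.0]]
wrist_force: [-0.6, -0.6, 0.4]
gripper_width: 0.501
gripper_force: 0.0
time_s: 27.58
tcp_pos: [0.5232, -0.4754, 0.3685]
ee_rot: [[0.86, -0.51, -0.005], [-0.51, -0.86, 0.004], [-0.007, -0.001, -1.0]]
wrist_force: [0.8, 0.5, -0.4]
gripper_width: 0.499
gripper_force: 0.0
128.0 [-18  11   5]
119.0 [-19  11   1]
110.0 [-19  11  -2]
101.0 [-18  11  -6]
92.0 [-17  10  -9]
82.0 [-16  10 -12]
73.0 [-14   8 -15]
64.0 [-12   7 -17]
55.0 [ -9   6 -19]
46.0 [ -7   4 -21]
37.0 [ -4   2 -22]
27.0 [ -1   0 -22]
18.0 [  2  -1 -22]
9.0 [  5  -3 -21]
0.0 [  8  -5 -20]
```

```bash
python3 -m jog '0.5 -2 1 -35 0;0.5 0 0 -35 0;0.5 0 0 -17 0;0.5 0 0 0 0'; python3 -m jog '0 0 0 0 0;0 0 0 0 0;0 0 0 0 0;0 0 0 0 0'
```

```text
time_s: 28.08
tcp_pos: [0.5184, -0.4732, 0.284]
ee_rot: [[0.86, -0.51, -0.004], [-0.51, -0.86, 0.003], [-0.005, -0.0, -1.0]]
wrist_force: [0.7, -0.8, -0.2]
gripper_width: 0.498
gripper_force: 0.0
time_s: 28.58
tcp_pos: [0.5202, -0.4734, 0.2876]
ee_rot: [[0.86, -0.51, 0.002], [-0.51, -0.86, -0.0], [0.002, -0.001, -1.0]]
wrist_force: [0.1, 3.1, 2.7]
gripper_width: 0.252
gripper_force: 30.0
```

Handle gripped (22 mm). Swinging the lever down its arc.

```bash
python3 -m jog '0 -18 11 5 0;0 -19 11 1 0;0 -19 11 -2 0;0 -18 11 -6 0;0 -17 10 -9 0'; python3 -m jog '0 -16 10 -12 0;0 -14 8 -15 0;0 -12 7 -17 0;0 -9 6 -19 0;0 -7 4 -21 0';  python3 lev.py | head -1
```

```text
time_s: 29.2
tcp_pos: [0.4307, -0.4194, 0.2786]
ee_rot: [[0.861, -0.509, 0.008], [-0.509, -0.861, -0.003], [0.009, -0.001, -1.0]]
wrist_force: [4.0, 6.6, 6.4]
gripper_width: 0.247
gripper_force: 30.0
time_s: 29.82
tcp_pos: [0.3705, -0.3829, 0.1916]
ee_rot: [[0.86, -0.51, 0.002], [-0.51, -0.86, 0.002], [0.0, -0.003, -1.0]]
wrist_force: [3.8, 8.8, 1.6]
gripper_width: 0.247
gripper_force: 30.0
side (np.float64(5.935466207765774), np.float64(0.86), 6) [319 261  10   9  61] [323.57377049 264.83606557]
```

```bash
python3 -m jog '0 -4 2 -22 0;0 -1 0 -22 0;0 2 -1 -22 0;0 0 0 0 0'; python3 -m jog '0 5 -3 -19 0;0 4 -3 -10 0;0 4 -3 -10 0;0 0 0 0 0';  python3 lev.py | head -1; python3 where.py
```

```text
time_s: 30.42
tcp_pos: [0.368, -0.3815, 0.1236]
ee_rot: [[0.86, -0.511, -0.001], [-0.511, -0.86, 0.004], [-0.003, -0.004, -1.0]]
wrist_force: [5.0, 10.1, -0.7]
gripper_width: 0.249
gripper_force: 30.0
time_s: 30.92
tcp_pos: [0.3805, -0.3891, 0.0843]
ee_rot: [[0.859, -0.511, -0.002], [-0.511, -0.859, 0.007], [-0.005, -0.005, -1.0]]
wrist_force: [5.0, 15.3, -1.4]
gripper_width: 0.247
gripper_force: 30.0
side (np.float64(91.05837784720889), np.float64(1.42), 5) [297 154  23  13 130] [307.90769231 160.24615385]
tcp sock [-74.8   3.3  67.9] F sock [-3.3 14.7 -0.3] t 31.025
```

```bash
python3 -m jog '0 3 1 -4 0;0 0 0 0 0'; python3 where.py; python3 -m jog '0 1 1 -3 0;0 0 0 0 0'; python3 where.py;python3 -m jog '0 1 0 -3 0;0 0 0 0 0'; python3 where.py
```

```text
time_s: 31.28
tcp_pos: [0.3821, -0.3898, 0.0811]
ee_rot: [[0.86, -0.511, -0.004], [-0.511, -0.86, 0.004], [-0.005, -0.002, -1.0]]
wrist_force: [-0.7, 6.2, -1.3]
gripper_width: 0.251
gripper_force: 30.0
tcp sock [-74.8   3.5  63.9] F sock [-3.9  5.   0.7] t 31.275
time_s: 31.52
tcp_pos: [0.3832, -0.3903, 0.0792]
ee_rot: [[0.86, -0.511, -0.003], [-0.511, -0.86, 0.002], [-0.003, -0.0, -1.0]]
wrist_force: [-3.9, 3.9, 1.4]
gripper_width: 0.25
gripper_force: 30.0
tcp sock [-74.8   3.6  61.6] F sock [-3.9  1.3  3.9] t 31.525
time_s: 31.78
tcp_pos: [0.3834, -0.3905, 0.0787]
ee_rot: [[0.86, -0.51, -0.004], [-0.51, -0.86, 0.001], [-0.005, 0.001, -1.0]]
wrist_force: [-7.6, 6.7, 16.3]
gripper_width: 0.251
gripper_force: 30.0
tcp sock [-74.8   3.6  61.1] F sock [-0.5  1.8 19.1] t 31.775
```

Hard stop at the expected shut height. Releasing, lifting clear and checking everything.

```bash
python3 -m jog '0.5 0 0 0 0;0.5 0 0 0 0;0.5 0 0 0 0;0.5 0 0 20 0;0.5 0 0 35 0'; python3 -m jog '0.5 -10 6 45 0;0.5 -20 12 45 0;0.5 -30 30 45 0;0.5 -30 40 0 0;0.5 0 40 0 0'; python3 -m jog '0.5 0 40 0 0;0.5 0 40 0 0;0.5 0 40 0 0;0.5 0 0 0 0'; python3 lev.py; python3 - <<'E'
from lev import *
for n in("side","top"):
    c=r.capture(n)
    for t in(0,.05,.1,.2): print(n,t,np.round(proj(c,sk([72-138*np.cos(t),0,73.5+138*np.sin(t)])),1))
E
python3 cap.py .067 238 201 351 302
```

```text
time_s: 32.4
tcp_pos: [0.3851, -0.3906, 0.1307]
ee_rot: [[0.86, -0.51, -0.003], [-0.51, -0.86, 0.002], [-0.003, 0.0, -1.0]]
wrist_force: [0.6, -0.8, 0.1]
gripper_width: 0.496
gripper_force: 0.0
time_s: 33.02
tcp_pos: [0.2943, -0.2621, 0.2672]
ee_rot: [[0.859, -0.512, 0.002], [-0.512, -0.859, -0.001], [0.002, -0.001, -1.0]]
wrist_force: [0.3, -0.5, 0.5]
gripper_width: 0.504
gripper_force: 0.0
time_s: 33.52
tcp_pos: [0.2959, -0.1412, 0.2669]
ee_rot: [[0.863, -0.505, 0.002], [-0.505, -0.863, 0.0], [0.002, -0.001, -1.0]]
wrist_force: [-0.1, 0.6, -0.3]
gripper_width: 0.501
gripper_force: 0.0
side (np.float64(0.3644703798658762), np.float64(0.02), 6) [315 293  16  10 120] [322.15833333 297.84166667]
top (np.float64(1.0558216330431096), np.float64(0.02), 3) [419 198   9  11  52] [422.82692308 203.46153846]
[ 3.36521209e+00 -1.09592895e+01 -3.17952099e+01  1.77716139e-02
 -6.91129569e+01  5.60619308e+01]
side 0 [323.1 298.8]
side 0.05 [321.7 296.7]
side 0.1 [320.5 294.5]
side 0.2 [318.4 290.1]
top 0 [423.9 203.4]
top 0.05 [423.9 203.8]
top 0.1 [423.9 204.2]
top 0.2 [424.2 204.8]
top [204.33783784 211.02702703] [200 206  10  10  74] [array([0.368, 0.483]), array([0.037, 0.035]), np.float64(62.774)] [0.3686 0.4836 0.067 ]
side [350.08937198 305.48067633] [330 297  41  16 414] [array([ 0.448, -0.401]), array([0.037, 0.1  ]), np.float64(87.997)] [ 0.4457 -0.4021  0.067 ]
```

```bash
python3 -c "
from station import r
print(r.finish_job())"
```

```text
the job is handed in; nothing more can be done
None
```

The job is handed in at about 34 s. By my camera and force checks, the case lid is open on its stop, the blue cartridge is home in the socket key end up the slope, and the lever is shut to about 0.02 rad; hand-in returned no verdict.

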